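# Clamp a jar on the shaker platform

## Robot

A 7-joint arm with a two-finger parallel gripper is mounted at the origin on a cart in front of the work surface, level with it; the furniture and walls round the work are solid. World frame = base frame: x ahead of the robot, y to its left, z up, the work surface at z = 0. Lengths are in m, angles in rad, forces in N, time in s.
With the tool pointing down it reaches from about 0.35 to 0.9 m from the base axis. Payload 8.1 kg.
Tool frame: the origin (TCP) lies midway between the tips of the shut fingers; the grasp point (between the pads) lies 19 mm behind it; z points along the fingers, y is the line along which they close (so a half turn about z gives the same grasp; the last joint's range is limited). The gripper opens to 92 mm and grips with 3 to 60 N. Pads are 19 mm wide; open, the fingers measure 130 mm over their backs; the gripper's body (75 mm by 190 mm) begins 47 mm behind the grasp point.
Start: joints at [-1.37, 0.434, 0.025, 1.573, -0.012, 1.134, -0.075], TCP at [0.187, 0.596, 0.206] pointing down, gripper open.
Joint ranges: [-2.62, 2.62], [-0.44, 2.09], [-1.27, 1.32], [0.08, 2.57], [-1.32, 4.46], [0.12, 2], [-2.74, 2.74]. Speed limits (rad/s): [2.22, 2.22, 3.01, 3.01, 3.14, 3.14, 3.14].

## Interface

Orientations are given as a rotation vector (axis times angle).
In Python, from cell import arm gives the robot as it stands.
- The arm moves only by the tool carry_out, never from a script. Its arguments are lists of equal length, an entry for each row: "claw": the finger opening in cm, from 0 to 9.18; "delta_pos": the shift along the tool's x, y, z in cm, a list of three; "angular": the turn, a rotation vector about the tool's x, y, z in rad, a list of three. In form: {"claw": [claw, ...], "delta_pos": [[dx, dy, dz], ...], "angular": [[ax, ay, az], ...]}. A call has 1 to 20 rows; each row shifts and turns the commanded pose from where the row before left it, along the tool's axes as they then stand; what a row does not reach is not made up. A row lasts 1/10 s, in which the tool goes at most 50 mm and 8.59 degrees, less where a joint would pass 70% of its speed; a pose out of reach is approached as far as the arm can. A call with a gripper value outside its range is refused whole. The fingers move at their own pace and stop on an object; "force" is the grip in N (left out, the last holds). Time passes only in rows, so rows that do not move let the fingers close. It gives the time, the measured TCP pose, the force, the opening and the grip force at its end, in the units of the state.
- arm.observe(): the state, without advancing time (a new reading comes with each control period).
- arm.get_image(name): name is "side" or "top"; returns a dict with "frame" (480x640x3 uint8, red, green, blue), "mtx" (3x3 intrinsics, pixels), "T" (4x4, takes a point from camera to world coordinates). Camera axes: x right, y down, z forward; pixel columns grow to the right and rows downward; lengths in m; the calibration is good to about 2 mm. A picture is of the moment at which its call begins. There is no depth.
- arm.sign_off(): hands the job in; it is judged then, once.
Trained networks look in a picture, given as the dict that the camera call returned (one of the last four; its "shot" number tells which), for a name from the list of things; names that differ only in an ending like _2 or _b are one class to them, and where a whole thing is asked for, a point or a joint stands for the part that bears it (a point fixed in the world has none). Each returns a list of dicts, best first, with "conf" (0 to 1); they miss things now and then, are a little off and sometimes report something else, mostly with a low value. They report only what shows in the picture. A call takes as long as a camera call. They do not tell look-alikes from the thing itself.
- arm.look_for(label, picture): "centre" ([column, row] as shares, 0 to 1, of the picture: columns of its width, rows of its height, amid what is visible of it).
- arm.trace(label, picture): "region" (480x640 bool, what is visible of it) and "centre" ([column, row] as shares, 0 to 1, of the picture: columns of its width, rows of its height, amid what is visible of it).
- arm.place_of(label, picture): "centre" ([column, row] as shares, 0 to 1, of the picture: columns of its width, rows of its height: a listed point, or the origin of a listed thing).
The state is a dict: "clock": time; "joints": joint angles; "dq": joint speeds; "joint_efforts": joint torques, N m; "position": TCP position; "ee_rot": TCP orientation; "force": force on the tool from outside, world axes, zero at the start; "ft_torque": the same for the moment, N m; "width": opening from 0.0 (shut) to 1.0 (fully open); "gripper_force": force on a finger pad.
Only numpy, scipy, OpenCV 4.12 (cv2) and the standard library are available. Lean on these libraries where they do the work, as an engineer would, in place of code of your own. Each camera call takes 0.05 s, during which the arm holds its last target. There are 200 camera calls.

## Task

Stand the brown jar with the green cap upright on the shaker's mat, right in front of the fixed V jaw, and let go of it. Then lift the red release bar and, holding it up, slide the clamp carriage along until its sprung pad presses the jar home into the V without using up its spring travel, and let the bar go so that it drops right down into the nearest notch. If it stays up on a tooth, feel for the notch by gently nudging the carriage, never force it once it is caught; leave the jar firmly clamped and everything else on the bench as it is.

Things in the scene. Friction and masses are not known exactly. Their poses are not given: they have to be found in the camera images.
- shaker: white bench shaker, 215 x 337 mm, fixed; origin on the bench under its centre. x points away from its control panel, y along its two side rails towards the fixed V jaw, z up. The aluminium platform's top is 84 mm above the origin, with a black rubber mat 2 mm thick on it (the jar's place is 86 mm up).
- v_seat (a point): point on the mat where the jar's axis stands when the jar is home in the V jaw: 95 mm from the shaker's centre along its +y. The V jaw (120 degrees, rubber-lined, opening to -y) is 40 mm high above the mat; it lies from 8 to 66 mm beyond this point in +y and 33 mm to either side (foot 5 mm high: 55 mm)
- rails: two side rails at x = -85 and +85 mm with steel notch strips (part of it); origin at the platform's top in the shaker's centre, axes as the shaker's. Tooth tops 20 mm up. Notches 14 mm apart along y, 7.5 mm wide, 6 mm deep, upright walls. The strips are screwed on through slots, up to 7 mm either way: where the notches lie differs each time and is not measured; feel for them
- carriage (a joint): position of the grey clamp carriage along the rails, 0 to 0.165 m, growing towards the V jaw; at 0 its centre is 125 mm to the -y side of the shaker's centre. Starts at 0 to 0.035, pawls in a notch or on a tooth. Its guides drag with about 4 N, and 4 N more while the pawls rest on tooth tops
- carriage_mid (a point): centre of the carriage, at the height of the platform's top, axes as the shaker's. The carriage is a beam 202 mm across the rails, 44 mm along them, top 40 mm above the platform. Its sprung pad is in front (+y): the rubber face is 62 mm from this point when free
- pad: black rubber-faced sprung pad on the carriage's front, face 60 x 34 mm; origin at the centre of the rubber face (26 mm above the platform), y pointing towards the V jaw. It yields up to 22 mm towards the carriage, with 4.5 N at first touch, growing to 6.7 N at the end; beyond that it is rigid
- bar_grip (a point): centre of the red release bar's grip: 80 mm long across the rails (x), 14 mm thick along them (y), 16 mm high, over the carriage's centre. 78 mm above the platform when right down (pawls in a notch), 83 mm with pawls on tooth tops, 85 mm and more is clear of the teeth, 90 mm is its stop. Springs push it down with 7 to 10 N. The cross plate's top is 31 mm below this point
- release_bar: the release bar with its posts, cross plate and two steel pawls 6 mm thick along y, sliding only up and down on the carriage; origin at the height of the platform's top when it is right down, axes as the shaker's
- jar: brown jar with a green ribbed screw cap, 48 mm across (cap 46 mm, from 63 to 80 mm up), 80 mm high, about 0.16 kg; origin at the centre of its underside, z up. Standing on the bench at the right at the start
- vial_a: bystander: small vial with a dark blue cap, 22 x 59 mm; origin under its centre
- vial_b: bystander: small vial with a dark blue cap, 22 x 59 mm; origin under its centre
- vial_c: bystander: vial with a white cap, 30 x 76 mm; origin under its centre
- beaker: bystander: empty glass beaker, 64 x 82 mm; origin under its centre
- phone: bystander: phone lying flat, 159 x 75 x 8 mm; origin under its centre
- pipette: bystander: white pipette lying flat before the tall instrument on the left, 253 mm long; origin under its centre
- tape: bystander: roll of tape lying flat, 104 mm across; origin under its centre
Mind the look-alikes: they are no part of the job. What is shaped like the jar but black, blue or orange is not meant.

How it is judged:
By the outcome, as a careful person would: the job done as asked, in the order asked, and still so for the second after the job is handed in, with the robot touching nothing.
It also fails if it takes over 72 s, if anything falls off the work surface, if the arm or the gripper's body presses on something with over 40 N, if the wrist force passes 120 N, or if a joint passes its speed limit or range.

## Working session

There is one attempt and no reset: what is moved stays moved. The work goes in short steps, Python scripts to look and compute and a tool call to move; the robot and the scene stay as the last step left them, time stands still between calls to the robot, and variables do not carry over. Pictures are saved under pics/ and viewed, at most 10 in all, crops included, and the job is handed in when it is done.

Besides the shell and the picture viewer there is one more tool, called after ">>>" in YAML: its name, and indented under it one key for each argument. carry_out: Moves the arm, as the interface text tells. Its arguments: {"type":"object","properties":{"claw":{"type":"array","items":{"type":"number"}},"delta_pos":{"type":"array","items":{"type":"array","items":{"type":"number"}}},"angular":{"type":"array","items":{"type":"array","items":{"type":"number"}}},"force":{"type":"number"}},"required":["claw","delta_pos","angular"]}

```bash
mkdir -p pics; cat > h.py <<'E'
import numpy as np, cv2
from cell import arm
from scipy.spatial.transform import Rotation as R
def px(c): return np.array([c[0]*640,c[1]*480])
def ray(p,uv):
    d=np.linalg.inv(p["mtx"])@np.array([uv[0],uv[1],1.]); T=np.array(p["T"]); return T[:3,3],T[:3,:3]@d
def atz(p,uv,z):
    o,d=ray(p,uv); return o+d*(z-o[2])/d[2]
def proj(p,X):
    T=np.array(p["T"]); c=T[:3,:3].T@(np.array(X)-T[:3,3]); q=p["mtx"]@c; return q[:2]/q[2]
def tri(ps,uvs):
    A=np.zeros((3,3));b=np.zeros(3)
    for p,u in zip(ps,uvs):
        o,d=ray(p,u); d=d/np.linalg.norm(d); M=np.eye(3)-np.outer(d,d); A+=M;b+=M@o
    return np.linalg.solve(A,b)
E
python3 - <<'E'
from h import *
s=arm.observe(); print(s)
S=arm.get_image("side");T=arm.get_image("top")
for n,p in(("side",S),("top",T)):
    cv2.imwrite(f"pics/{n}0.png",p["frame"][:,:,::-1]); print(n,np.round(p["T"],3).tolist())
    for l in["jar","shaker","v_seat","carriage_mid","bar_grip","pad"]:
        print(l,[(np.round(px(r["centre"]),1).tolist(),round(r["conf"],2)) for r in arm.place_of(l,p)][:5])
E
```

```text
{'clock': 0.0, 'joints': array([-1.36960815,  0.43519562,  0.02498554,  1.57410476, -0.01157431,
        1.13401058, -0.07507685]), 'dq': array([ 0.00097663, -0.00137439, -0.00080884,  0.00067534,  0.00061184,
        0.00121632, -0.00106503]), 'joint_efforts': array([ 4.54358387e-04, -6.67871761e+01,  9.85509753e-01, -3.14447594e+01,
       -6.04821090e-02,  4.27733653e-02,  1.61617663e-04]), 'position': array([0.18686958, 0.59583151, 0.2051592 ]), 'ee_rot': array([-4.75419439e-01, -3.10534164e+00,  2.46983445e-03]), 'force': array([-0.33780234, -0.08621632, -0.13331084]), 'ft_torque': array([-0.00980212,  0.01299978,  0.02700303]), 'gripper_force': 0.0, 'width': 0.9990386387196625}
side [[0.87, -0.289, 0.4, 0.08], [-0.494, -0.53, 0.69, -0.711], [0.013, -0.797, -0.604, 0.746], [0.0, 0.0, 0.0, 1.0]]
jar [([374.7, 341.4], 0.88), ([374.9, 381.7], 0.83), ([424.4, 405.7], 0.74), ([411.7, 367.7], 0.67)]
shaker [([338.6, 266.6], 0.9)]
v_seat [([323.3, 215.5], 0.88), ([481.0, 373.1], 0.52), ([316.7, 400.1], 0.27)]
carriage_mid [([363.0, 268.6], 0.75)]
bar_grip [([365.3, 235.5], 0.74)]
pad [([349.4, 237.6], 0.68), ([337.9, 266.4], 0.28)]
top [[-0.008, -0.996, 0.086, 0.414], [-1.0, 0.01, 0.02, -0.002], [-0.021, -0.086, -0.996, 1.362], [0.0, 0.0, 0.0, 1.0]]
jar [([433.6, 232.9], 0.79), ([403.2, 240.9], 0.78), ([432.9, 263.4], 0.66), ([466.7, 246.9], 0.6)]
shaker [([312.0, 221.2], 0.8)]
v_seat []
carriage_mid [([358.8, 222.7], 0.58)]
bar_grip [([359.1, 217.8], 0.83)]
pad [([337.9, 217.4], 0.51), ([207.2, 180.1], 0.39)]
```

View pics/side0.png

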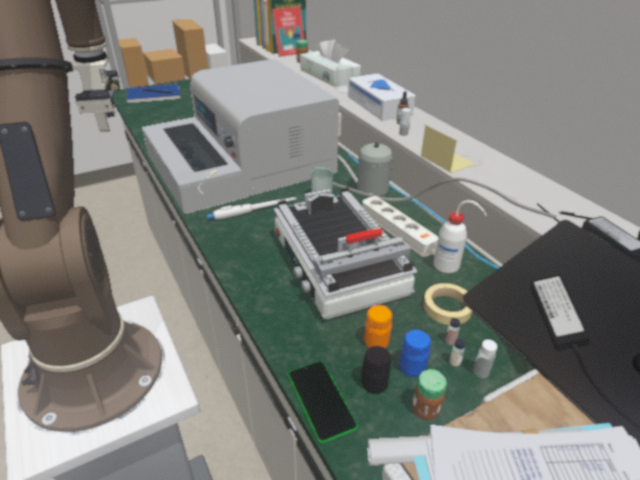

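View pics/top0.png

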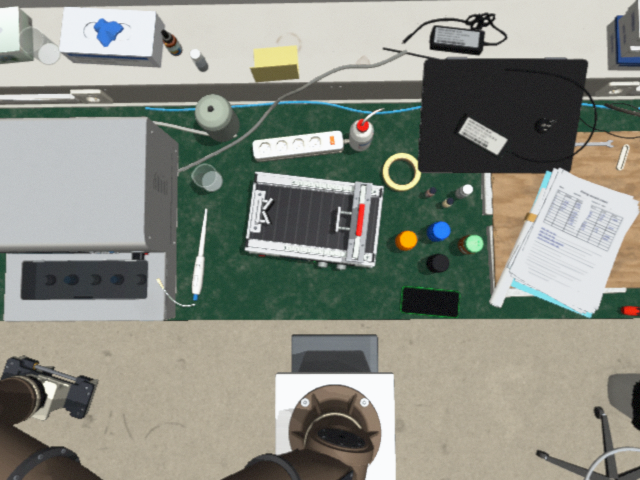

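The four jar shapes in the side view are orange (377,327), blue (415,353), black (375,370), and brown with a green cap (429,394). In the top view the green cap is at (473,244). Only the last one fits "brown jar with green cap". I'll confirm it in a crop.

```bash
python3 - <<'E'
from h import *
S=arm.get_image("side");T=arm.get_image("top")
a=cv2.resize(S["frame"][330:430,360:500],None,fx=4,fy=4)
cv2.imwrite("pics/jarcrop.png",a[:,:,::-1])
def po(l,p,f='place_of',i=0):
    r=getattr(arm,f)(l,p); return [px(x["centre"]) for x in r]
js=[u for u in po("jar",S)]; jt=po("jar",T)
print("jarS",[np.round(atz(S,u,0),3).tolist() for u in js]); print("jarT",[np.round(atz(T,u,0),3).tolist() for u in jt])
for n,u,p in(("capS",(431,384),S),("capT",(473,244),T)): print(n,atz(p,u,.08).round(3))
# green mask cap
for n,p in(("S",S),("T",T)):
    h=cv2.cvtColor(p["frame"],cv2.COLOR_RGB2HSV); m=cv2.inRange(h,(50,60,110),(80,255,255))
    k,_,st,c=cv2.connectedComponentsWithStats(m)
    for i in range(1,k):
        if st[i,4]>60: print(n,"green",c[i],st[i].tolist(),atz(p,c[i],.08).round(3))
    m=cv2.inRange(h,(0,180,120),(6,255,255))|cv2.inRange(h,(174,180,120),(180,255,255))
    k,_,st,c=cv2.connectedComponentsWithStats(m)
    for i in range(1,k):
        if st[i,4]>60: print(n,"red",c[i],st[i].tolist(),cv2.minAreaRect(np.argwhere(_==i)[:,::-1].astype(np.float32)), atz(p,c[i],.17).round(3))
for l in["bar_grip","shaker","carriage_mid","pad","v_seat"]:
    us=po(l,S);ut=po(l,T)
    if us and ut: print(l,us[0].round(1),ut[0].round(1),tri([S,T],[us[0],ut[0]]).round(4))
    elif us: print(l,"side",atz(S,us[0],.086).round(4))
for z,l in((.0,"shaker"),(.162,"bar_grip"),(.084,"carriage_mid")):
    print(l,[atz(p,po(l,p)[0],z).round(4).tolist() for p in(S,T)])
m=arm.trace("shaker",T)[0]["region"]; print("shaker rect",cv2.minAreaRect(np.argwhere(m)[:,::-1].astype(np.float32)))
for l in["vial_a","vial_c","phone","tape","beaker"]: print(l,[(atz(T,px(r["centre"]),0).round(3).tolist(),round(r["conf"],2)) for r in arm.place_of(l,T)][:3])
cv2.imwrite("pics/shk.png",cv2.resize(T["frame"][160:280,235:395],None,fx=5,fy=5,interpolation=cv2.INTER_CUBIC)[:,:,::-1])
E
```

```text
jarS [[0.5, -0.201, 0.0], [0.525, -0.279, 0.0], [0.492, -0.364, 0.0], [0.603, -0.314, 0.0]]
jarT [[0.502, -0.199, 0.0], [0.49, -0.371, 0.0], [0.438, -0.282, 0.0], [0.533, -0.288, 0.0]]
capS [ 0.486 -0.37   0.08 ]
capT [ 0.492 -0.364  0.08 ]
S green [301.95384615  43.44615385] [297, 40, 11, 8, 65] [1.237 1.531 0.08 ]
S green [432.6795302 383.7533557] [418, 368, 30, 31, 596] [ 0.489 -0.371  0.08 ]
S green [338.80952381 435.00952381] [318, 425, 40, 18, 105] [ 0.306 -0.375  0.08 ]
S red [362.03649635 234.46715328] [347, 230, 34, 10, 137] ((363.76922607421875, 234.3461456298828), (4.902903079986572, 33.535858154296875), 78.69007110595703) [ 0.543 -0.066  0.17 ]
T green [474.33969466 243.16412214] [465, 234, 19, 19, 262] [ 0.494 -0.367  0.08 ]
T red [362.         125.44578313] [357, 119, 11, 12, 83] ((362.2499694824219, 125.24998474121094), (10.289915084838867, 10.461413383483887), 30.963756561279297) [ 0.782 -0.076  0.17 ]
T red [359.72027972 219.8041958 ] [356, 205, 8, 31, 143] ((359.7000427246094, 219.9000244140625), (4.589284896850586, 30.388507843017578), 7.125016689300537) [ 0.548 -0
[... 364 characters left out ...]
2198  0.3186]
v_seat [455.8 358.4] [279.3 216.3] [ 0.7307  0.0234 -0.3147]
shaker [[0.5649, 0.044, 0.0], [0.565, 0.0518, 0.0]]
bar_grip [[0.5576, -0.0559, 0.162], [0.5463, -0.0708, 0.162]]
carriage_mid [[0.5456, -0.0672, 0.084], [0.5547, -0.0734, 0.084]]
shaker rect ((313.2286376953125, 220.55630493164062), (130.62850952148438, 87.74777221679688), 6.709836959838867)
vial_a [([0.629, -0.361, 0.0], 0.63), ([0.484, 0.365, 0.0], 0.61), ([0.612, -0.319, 0.0], 0.48)]
vial_c [([0.629, -0.361, 0.0], 0.63), ([0.484, 0.365, 0.0], 0.61), ([0.612, -0.319, 0.0], 0.48)]
phone [([0.343, -0.256, 0.0], 0.96)]
tape [([0.698, -0.188, 0.0], 0.82), ([0.564, -0.079, 0.0], 0.63)]
beaker [([0.68, 0.34, 0.0], 0.58)]
```

View pics/jarcrop.png

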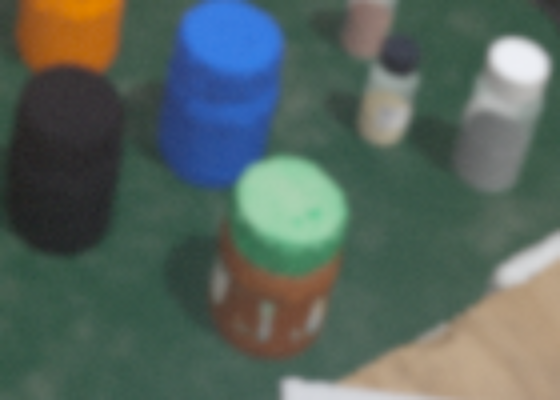

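View pics/shk.png

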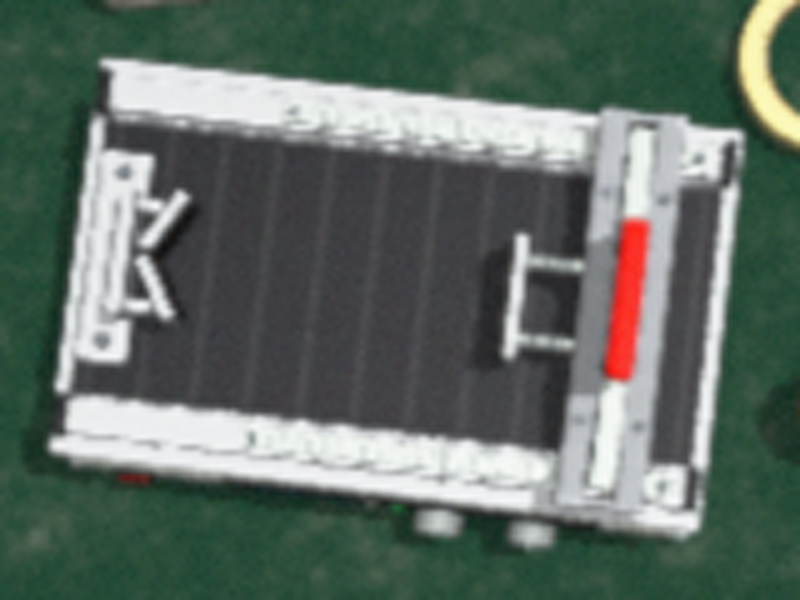

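The crop confirms it: the brown jar with the green cap is at (429,394) in the side view, which is about (0.491, -0.368) in the world. The shaker crop shows the V jaw on the left (+y), the carriage with the red bar on the right, and a yaw of about -7°. Next I'll fit the shaker pose.

```bash
cat > fit.py <<'E'
from h import *
from scipy.optimize import least_squares
obs=[]
for k in range(3):
    for v in("side","top"):
        p=arm.get_image(v)
        for l in("shaker","v_seat","carriage_mid","bar_grip"):
            for r in arm.place_of(l,p)[:1]:
                if r["conf"]>.5: obs.append((p,l,px(r["centre"]),1.))
        h=cv2.cvtColor(p["frame"],cv2.COLOR_RGB2HSV); m=cv2.inRange(h,(0,180,120),(6,255,255))|cv2.inRange(h,(174,180,120),(180,255,255))
        if v=="top": T=p; m[:, :300]=0;m[:195]=0;m[:,400:]=0;obs.append((p,"red",np.argwhere(m)[:,::-1].mean(0),.3))
        else: S=p
        rg=arm.trace("shaker",p)
        if v=="top" and rg: reg=rg[0]["region"]
def pt(q,l):
    x,y,a,c=q; L={"shaker":(0,0,0),"v_seat":(0,.095,.086),"carriage_mid":(0,-.125+c,.084),"bar_grip":(0,-.125+c,.164),"red":(0,-.125+c,.171)}[l]
    return R.from_euler('z',a).apply(L)+[x,y,0]
def res(q): return np.concatenate([(proj(p,pt(q,l))-u)/s for p,l,u,s in obs]+[[(q[2]+.122)/.006]])
f=least_squares(res,[.565,.048,-.12,.015],loss="soft_l1"); q=f.x
print("fit",q.round(4),"n",len(obs)); 
for p,l,u,s in obs: print(l,"T" if np.array(p["T"])[2,3]>1 else "S",(proj(p,pt(q,l))-u).round(1))
np.save("q.npy",q)
for l in("v_seat","bar_grip"): print(l,pt(q,l).round(4))
E
cat > ov.py <<'E'
from h import *
import sys
def overlay(q,S,T,name):
    x,y,a,c=q; W=lambda L:R.from_euler('z',a).apply(L)+[x,y,0]
    out=[]
    for p,(r0,r1,c0,c1) in((S,(180,320,260,430)),(T,(160,280,235,395))):
        k=400/(c1-c0)
        im=cv2.resize(p["frame"][r0:r1,c0:c1],None,fx=k,fy=k,interpolation=cv2.INTER_CUBIC)[:,:,::-1].copy()
        def pl(pts,col):
            uv=np.array([(proj(p,W(P))+.5-[c0,r0])*k for P in pts]); cv2.polylines(im,[uv.astype(int)],True,col,1)
        b=lambda x0,x1,y0,y1,z:[(x0,y0,z),(x1,y0,z),(x1,y1,z),(x0,y1,z)]
        m=-.125+c
        pl(b(-.1075,.1075,-.1685,.1685,0.02),(0,255,255))
        pl(b(-.101,.101,m-.022,m+.022,.124),(255,0,255)); pl(b(-.04,.04,m-.007,m+.007,.171),(0,255,0))
        pl(b(-.03,.03,m+.06,m+.062,.127),(255,255,0)); pl(b(-.055,.055,.095+.03,.161,.091),(0,165,255))
        t=np.linspace(0,6.28,24); pl([(.024*np.cos(s),.095+.024*np.sin(s),.086) for s in t],(80,80,255))
        out.append(im)
    h=max(i.shape[0] for i in out); out=[cv2.copyMakeBorder(i,0,h-i.shape[0],0,0,cv2.BORDER_CONSTANT) for i in out]
    cv2.imwrite(name,np.hstack(out))
E
cat >> fit.py <<'E'
from ov import overlay
overlay(q,S,T,"pics/ov1.png")
print(cv2.minAreaRect(np.argwhere(reg)[:,::-1].astype(np.float32)))
E
python3 fit.py
```

```text
fit [ 0.5614  0.0511 -0.1182  0.0058] n 27
shaker S [-26.2  -0.6]
v_seat S [-2.   0.6]
carriage_mid S [ 1.4 -3.8]
bar_grip S [-1.1  0.5]
shaker T [1.4 2.2]
v_seat T [-0.8 -2.8]
carriage_mid T [-1.7 -0.9]
bar_grip T [-0.2 -1.9]
red T [0.  0.1]
shaker S [0.1 1.9]
v_seat S [ 1.5 -1.9]
carriage_mid S [2.3 0.8]
bar_grip S [0.  2.4]
shaker T [1.8 3.8]
v_seat T [-0.3 -1.3]
carriage_mid T [-0.3 -1.8]
bar_grip T [ 1.1 -1.5]
red T [0.1 0. ]
shaker S [ 1.4 -0.7]
v_seat S [ 0.3 -1.5]
carriage_mid S [ 4.1 -2.3]
bar_grip S [-3.  0.]
shaker T [0.2 1.1]
v_seat T [-0.3 -0.3]
carriage_mid T [-1.9  2.4]
bar_grip T [-1.7  1.6]
red T [0.  0.1]
v_seat [0.5726 0.1455 0.086 ]
bar_grip [ 0.5473 -0.0672  0.164 ]
((312.703857421875, 220.9661407470703), (131.57211303710938, 87.94183349609375), 6.519801616668701)
```

View pics/ov1.png

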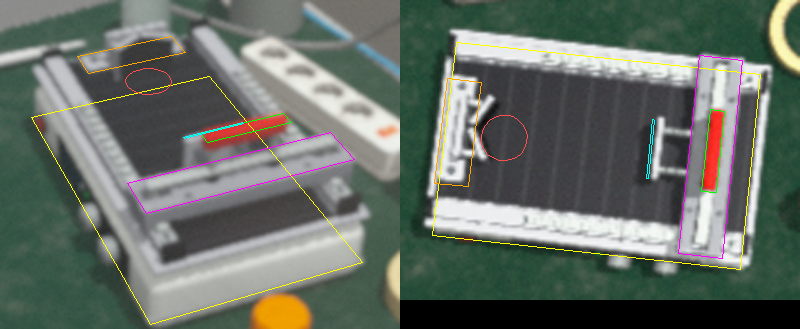

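```bash
cat > go.py <<'E'
from h import *
import sys
# usage: go.py x y z yaw_of_tool_y  -> deltas in tool axes (cm) and turn
def plan(tx,ty,tz,yaw=None):
    s=arm.observe(); Rt=R.from_rotvec(s["ee_rot"]); M=Rt.as_matrix()
    d=M.T@(np.array([tx,ty,tz])-s["position"])*100
    print("t",round(s["clock"],2),"pos",s["position"].round(4),"F",s["force"].round(1),"w",round(s["width"]*9.18,2),"gf",round(s["gripper_force"],1),"tooly",M[:2,1].round(3),"toolx",M[:2,0].round(3),"toolz",M[:,2].round(3))
    print("delta now-axes cm",d.round(2))
    if yaw is not None:
        y=np.array([np.cos(yaw),np.sin(yaw),0]); best=None
        for k in(1,-1):
            z=np.array([0,0,-1.]); Rg=R.from_matrix(np.c_[np.cross(k*y,z),k*y,z]); rv=(Rt.inv()*Rg).as_rotvec()
            print("turn",rv.round(4),"delta new-axes",(Rg.as_matrix().T@(np.array([tx,ty,tz])-s["position"])*100).round(2),"j7",s["joints"][6].round(2))
if __name__=="__main__":
    a=[float(x) for x in sys.argv[1:]]; plan(*a)
E
python3 go.py .3 .25 .3 -.118; python3 go.py .491 -.368 .2 -.118
```

```text
t 3.8 pos [0.187  0.5964 0.2059] F [ 0.2  0.4 -0.2] w 9.18 gf 0.0 tooly [0.299 0.954] toolx [-0.954  0.299] toolz [ 0.  0. -1.]
delta now-axes cm [-21.15 -29.67  -9.41]
turn [1.000e-04 0.000e+00 1.385e+00] delta new-axes [-33.07  15.3   -9.41] j7 -0.08
turn [-0.0000e+00  1.0000e-04 -1.7566e+00] delta new-axes [ 33.07 -15.3   -9.41] j7 -0.08
t 3.8 pos [0.187  0.5964 0.2059] F [ 0.2  0.4 -0.2] w 9.18 gf 0.0 tooly [0.299 0.954] toolx [-0.954  0.299] toolz [ 0.  0. -1.]
delta now-axes cm [-57.86 -82.92   0.59]
turn [1.000e-04 0.000e+00 1.385e+00] delta new-axes [-92.19  41.54   0.59] j7 -0.08
turn [-0.0000e+00  1.0000e-04 -1.7566e+00] delta new-axes [ 92.19 -41.54   0.59] j7 -0.08
```

>>> carry_out:
  claw: [9.18, 9.18, 9.18, 9.18, 9.18, 9.18, 9.18, 9.18, 9.18, 9.18, 9.18, 9.18, 9.18, 9.18, 9.18, 9.18, 9.18, 9.18, 9.18, 9.18]
  delta_pos:
    - [-2.1, -3, -0.9]
    - [-2.1, -3, -0.9]
    - [-2.1, -3, -0.9]
    - [-2.1, -3, -0.9]
    - [-2.1, -3, -0.9]
    - [-2.1, -3, -0.9]
    - [-2.1, -3, -0.9]
    - [-2.1, -3, -0.9]
    - [-2.1, -3, -0.9]
    - [-2.1, -3, -0.9]
    - [0, 0, 0]
    - [0, 0, 0]
    - [0, 0, 0]
    - [0, 0, 0]
    - [0, 0, 0]
    - [0, 0, 0]
    - [0, 0, 0]
    - [0, 0, 0]
    - [0, 0, 0]
    - [0, 0, 0]
  angular:
    - [0, 0, 0]
    - [0, 0, 0]
    - [0, 0, 0]
    - [0, 0, 0]
    - [0, 0, 0]
    - [0, 0, 0]
    - [0, 0, 0]
    - [0, 0, 0]
    - [0, 0, 0]
    - [0, 0, 0]
    - [0, 0, 0.1385]
    - [0, 0, 0.1385]
    - [0, 0, 0.1385]
    - [0, 0, 0.1385]
    - [0, 0, 0.1385]
    - [0, 0, 0.1385]
    - [0, 0, 0.1385]
    - [0, 0, 0.1385]
    - [0, 0, 0.1385]
    - [0, 0, 0.1385]

```text
clock: 5.8
position: [0.2976, 0.2472, 0.2961]
ee_rot: [-2.355, -2.08, -0.001]
force: [-0.1, -0.2, 0.0]
width: 0.998
gripper_force: 0.0
```

```bash
python3 go.py .491 -.368 .15 -.118
```

```text
t 5.8 pos [0.2976 0.2472 0.2961] F [-0.1 -0.2  0. ] w 9.16 gf 0.0 tooly [ 0.992 -0.124] toolx [0.124 0.992] toolz [ 0.  0. -1.]
delta now-axes cm [-58.67  26.79  14.59]
turn [ 0.0001 -0.0003 -0.0059] delta new-axes [-58.82  26.45  14.61] j7 -0.96
turn [-5.0000e-04 -2.0000e-04  3.1357e+00] delta new-axes [ 58.82 -26.45  14.61] j7 -0.96
```

>>> carry_out:
  claw: [9.18, 9.18, 9.18, 9.18, 9.18, 9.18, 9.18, 9.18, 9.18, 9.18, 9.18, 9.18, 9.18, 9.18, 9.18, 9.18, 9.18, 9.18]
  delta_pos:
    - [-3.91, 1.78, 0.2]
    - [-3.91, 1.78, 0.2]
    - [-3.91, 1.78, 0.2]
    - [-3.91, 1.78, 0.2]
    - [-3.91, 1.78, 0.2]
    - [-3.91, 1.78, 0.2]
    - [-3.91, 1.78, 0.2]
    - [-3.91, 1.78, 0.2]
    - [-3.91, 1.78, 0.2]
    - [-3.91, 1.78, 0.2]
    - [-3.91, 1.78, 1.6]
    - [-3.91, 1.78, 1.6]
    - [-3.91, 1.78, 1.6]
    - [-3.91, 1.78, 1.6]
    - [-3.91, 1.78, 1.6]
    - [0, 0, 2]
    - [0, 0, 2]
    - [0, 0, 0]
  angular:
    - [0, 0, 0]
    - [0, 0, 0]
    - [0, 0, 0]
    - [0, 0, 0]
    - [0, 0, 0]
    - [0, 0, 0]
    - [0, 0, 0]
    - [0, 0, 0]
    - [0, 0, 0]
    - [0, 0, 0]
    - [0, 0, 0]
    - [0, 0, 0]
    - [0, 0, 0]
    - [0, 0, 0]
    - [0, 0, 0]
    - [0, 0, 0]
    - [0, 0, 0]
    - [0, 0, 0]

```text
clock: 7.6
position: [0.4924, -0.3656, 0.1533]
ee_rot: [-2.346, -2.083, 0.002]
force: [-0.1, -0.0, -0.9]
width: 0.992
gripper_force: 0.0
```

```bash
python3 go.py .491 -.368 .036 -.118
```

```text
t 7.6 pos [ 0.4924 -0.3656  0.1533] F [-0.1 -0.  -0.9] w 9.11 gf 0.0 tooly [ 0.993 -0.118] toolx [0.118 0.993] toolz [-0.004  0.002 -1.   ]
delta now-axes cm [-0.28 -0.06 11.73]
turn [-0.0042 -0.002  -0.0005] delta new-axes [-0.25 -0.11 11.73] j7 0.85
turn [-3.1000e-03  6.6000e-03  3.1411e+00] delta new-axes [ 0.25  0.11 11.73] j7 0.85
```

>>> carry_out:
  claw: [9.18, 9.18, 9.18, 9.18, 9.18, 9.18, 9.18, 4, 4, 4, 4, 4, 4, 4]
  delta_pos:
    - [-0.2, -0.1, 2]
    - [0, 0, 2]
    - [0, 0, 2]
    - [0, 0, 2]
    - [0, 0, 2]
    - [0, 0, 1.7]
    - [0, 0, 0]
    - [0, 0, 0]
    - [0, 0, 0]
    - [0, 0, 0]
    - [0, 0, 0]
    - [0, 0, 0]
    - [0, 0, 0]
    - [0, 0, 0]
  angular:
    - [0, 0, 0]
    - [0, 0, 0]
    - [0, 0, 0]
    - [0, 0, 0]
    - [0, 0, 0]
    - [0, 0, 0]
    - [0, 0, 0]
    - [0, 0, 0]
    - [0, 0, 0]
    - [0, 0, 0]
    - [0, 0, 0]
    - [0, 0, 0]
    - [0, 0, 0]
    - [0, 0, 0]
  force: 15

```text
clock: 9.0
position: [0.4927, -0.3685, 0.0391]
ee_rot: [2.348, 2.086, 0.0]
force: [1.4, -0.4, 2.3]
width: 0.501
gripper_force: 15.0
```

```bash
python3 - <<'E'
from go import *
plan(.491,-.368,.2)
for v in("side","top"):
    p=arm.get_image(v)
    h=cv2.cvtColor(p["frame"],cv2.COLOR_RGB2HSV); m=cv2.inRange(h,(50,60,110),(80,255,255)); k,_,st,c=cv2.connectedComponentsWithStats(m)
    for i in range(1,k):
        if st[i,4]>40 and st[i,0]>410: print(v,c[i],st[i].tolist())
E
```

```text
t 9.0 pos [ 0.4927 -0.3685  0.0391] F [ 1.4 -0.4  2.3] w 4.6 gf 15.0 tooly [ 0.993 -0.118] toolx [0.118 0.993] toolz [ 0. -0. -1.]
delta now-axes cm [  0.03  -0.16 -16.09]
side [436.01181102 389.44094488] [424, 377, 22, 22, 254]
```

>>> carry_out:
  claw: [4, 4, 4, 4, 4, 4, 4, 4, 4]
  delta_pos:
    - [0, 0, -1]
    - [0, 0, -2]
    - [0, 0, -3]
    - [0, 0, -3]
    - [0, 0, -3]
    - [0, 0, -3]
    - [0, 0, -3]
    - [0, 0, -3]
    - [0, 0, 0]
  angular:
    - [0, 0, 0]
    - [0, 0, 0]
    - [0, 0, 0]
    - [0, 0, 0]
    - [0, 0, 0]
    - [0, 0, 0]
    - [0, 0, 0]
    - [0, 0, 0]
    - [0, 0, 0]

```text
clock: 10.0
position: [0.4932, -0.3703, 0.2535]
ee_rot: [2.345, 2.082, 0.002]
force: [0.5, -0.2, -0.8]
width: 0.498
gripper_force: 15.0
```

```bash
python3 - <<'E'
from go import *
plan(.572,.1405,.25,-.118)
p=arm.get_image("side"); u=proj(p,arm.observe()["position"]).astype(int); print(u)
r,c=max(u[1]-90,0),max(u[0]-90,0)
cv2.imwrite("pics/held.png",cv2.resize(p["frame"][r:r+180,c:c+180],None,fx=3,fy=3)[:,:,::-1])
E
```

```text
t 10.0 pos [ 0.4932 -0.3703  0.2535] F [ 0.5 -0.2 -0.8] w 4.57 gf 15.0 tooly [ 0.993 -0.119] toolx [0.119 0.993] toolz [ 0.005 -0.004 -1.   ]
delta now-axes cm [51.66  1.77  0.21]
turn [ 0.0054  0.0029 -0.0008] delta new-axes [51.65  1.81  0.35] j7 0.79
turn [ 0.0046 -0.0086  3.1407] delta new-axes [-51.65  -1.81   0.35] j7 0.79
[451 308]
```

View pics/held.png

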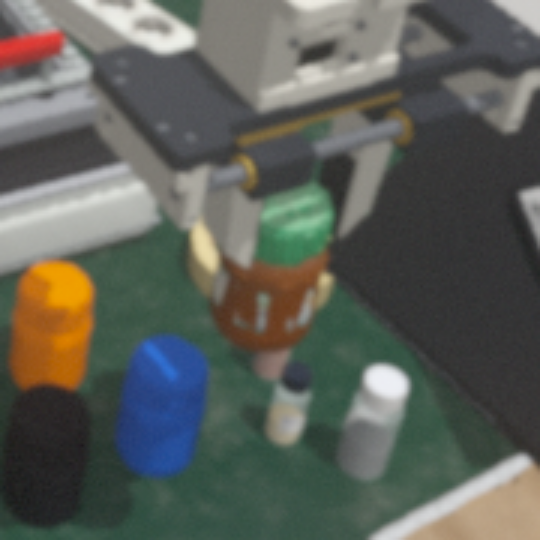

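The picture shows the jar held upright between the pads, with the cap at about (300,225) in the crop. Next I'll carry it over to the V.

>>> carry_out:
  claw: [4, 4, 4, 4, 4, 4, 4, 4, 4, 4, 4, 4, 4, 4, 4, 4, 4, 4, 4]
  delta_pos:
    - [1.4, 0.1, 0]
    - [2.8, 0.1, 0]
    - [3.4, 0.1, 0]
    - [3.4, 0.1, 0]
    - [3.4, 0.1, 0]
    - [3.4, 0.1, 0]
    - [3.4, 0.1, 0]
    - [3.4, 0.1, 0]
    - [3.4, 0.1, 0]
    - [3.4, 0.1, 0]
    - [3.4, 0.1, 0]
    - [3.4, 0.1, 0]
    - [3.4, 0.1, 0]
    - [3.4, 0.1, 0]
    - [3, 0.1, 0]
    - [2, 0.1, 0.3]
    - [1, 0.1, 0]
    - [0.5, 0.1, 0]
    - [0, 0, 0]
  angular:
    - [0, 0, 0]
    - [0, 0, 0]
    - [0, 0, 0]
    - [0, 0, 0]
    - [0, 0, 0]
    - [0, 0, 0]
    - [0, 0, 0]
    - [0, 0, 0]
    - [0, 0, 0]
    - [0, 0, 0]
    - [0, 0, 0]
    - [0, 0, 0]
    - [0, 0, 0]
    - [0, 0, 0]
    - [0, 0, 0]
    - [0, 0, 0]
    - [0, 0, 0]
    - [0, 0, 0]
    - [0, 0, 0]

```text
clock: 11.95
position: [0.5709, 0.1402, 0.2457]
ee_rot: [2.349, 2.086, -0.001]
force: [-0.4, 0.2, -2.0]
width: 0.498
gripper_force: 15.0
```

```bash
python3 go.py .572 .1405 .127 -.118
```

```text
t 11.95 pos [0.5709 0.1402 0.2457] F [-0.4  0.2 -2. ] w 4.57 gf 15.0 tooly [ 0.993 -0.118] toolx [0.118 0.993] toolz [-0.    -0.001 -1.   ]
delta now-axes cm [ 0.05  0.11 11.87]
turn [-0.0003  0.0007 -0.0008] delta new-axes [ 0.04  0.1  11.87] j7 -0.14
turn [1.1000e-03 4.0000e-04 3.1408e+00] delta new-axes [-0.04 -0.1  11.87] j7 -0.14
```

>>> carry_out:
  claw: [4, 4, 4, 4, 4, 4, 4, 4, 4]
  delta_pos:
    - [0, 0.1, 2]
    - [0, 0, 2]
    - [0, 0, 2]
    - [0, 0, 2]
    - [0, 0, 2]
    - [0, 0, 1]
    - [0, 0, 0.3]
    - [0, 0, 0]
    - [0, 0, 0]
  angular:
    - [0, 0, 0]
    - [0, 0, 0]
    - [0, 0, 0]
    - [0, 0, 0]
    - [0, 0, 0]
    - [0, 0, 0]
    - [0, 0, 0]
    - [0, 0, 0]
    - [0, 0, 0]

```text
clock: 12.85
position: [0.5726, 0.1403, 0.1339]
ee_rot: [2.349, 2.085, 0.002]
force: [0.7, -1.2, -1.3]
width: 0.499
gripper_force: 15.0
```

```bash
python3 - <<'E'
from go import *
plan(.572,.1405,.125)
q=np.load("q.npy"); S=arm.get_image("side");T=arm.get_image("top")
from ov import overlay
overlay(q,S,T,"pics/ov2.png")
E
```

```text
t 12.85 pos [0.5726 0.1403 0.1339] F [ 0.7 -1.2 -1.3] w 4.58 gf 15.0 tooly [ 0.993 -0.118] toolx [0.118 0.993] toolz [ 0.001  0.    -1.   ]
delta now-axes cm [ 0.02 -0.07  0.89]
```

View pics/ov2.png

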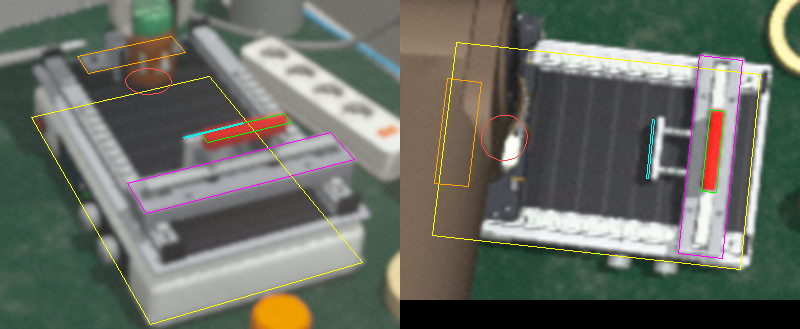

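The jar hangs just over the drawn seat circle at (148,80) and in front of the V. I'll lower it the last 9 mm.

>>> carry_out:
  claw: [4, 4, 4, 4, 4, 4]
  delta_pos:
    - [0, 0, 0.3]
    - [0, 0, 0.3]
    - [0, 0, 0.2]
    - [0, 0, 0.1]
    - [0, 0, 0]
    - [0, 0, 0]
  angular:
    - [0, 0, 0]
    - [0, 0, 0]
    - [0, 0, 0]
    - [0, 0, 0]
    - [0, 0, 0]
    - [0, 0, 0]

```text
clock: 13.55
position: [0.573, 0.1402, 0.1248]
ee_rot: [2.348, 2.085, 0.003]
force: [0.2, -4.0, 7.4]
width: 0.492
gripper_force: 15.0
```

>>> carry_out:
  claw: [4.6, 5, 5.5, 6.5, 7.5, 7.5, 7.5, 7.5, 7.5, 7.5, 7.5, 7.5]
  delta_pos:
    - [0, 0, -0.1]
    - [0, 0, 0]
    - [0, 0, 0]
    - [0, 0, 0]
    - [0, 0, 0]
    - [0, 0, -1]
    - [0, 0, -2]
    - [0, 0, -3]
    - [0, 0, -3]
    - [0, 0, -3]
    - [0, 0, -2]
    - [0, 0, 0]
  angular:
    - [0, 0, 0]
    - [0, 0, 0]
    - [0, 0, 0]
    - [0, 0, 0]
    - [0, 0, 0]
    - [0, 0, 0]
    - [0, 0, 0]
    - [0, 0, 0]
    - [0, 0, 0]
    - [0, 0, 0]
    - [0, 0, 0]
    - [0, 0, 0]

```text
clock: 14.75
position: [0.5736, 0.1406, 0.2686]
ee_rot: [2.348, 2.085, 0.008]
force: [1.4, 0.6, -0.4]
width: 0.818
gripper_force: 0.0
```

```bash
python3 go.py .5473 -.0672 .22 1.4526
```

```text
t 14.75 pos [0.5736 0.1406 0.2686] F [ 1.4  0.6 -0.4] w 7.51 gf 0.0 tooly [ 0.993 -0.118] toolx [0.118 0.993] toolz [ 0.005  0.002 -1.   ]
delta now-axes cm [-20.96  -0.18   4.8 ]
turn [ 0.0057  0.0017 -1.5709] delta new-axes [  0.16 -20.95   4.86] j7 -0.15
turn [ 0.0017 -0.0057  1.5707] delta new-axes [-0.16 20.95  4.86] j7 -0.15
```

>>> carry_out:
  claw: [6, 5, 4, 4, 4, 4, 4, 4, 4, 4, 4, 4, 4, 4, 4, 4, 4, 4, 4, 4]
  delta_pos:
    - [-2.6, 0, 0]
    - [-2.6, 0, 0]
    - [-2.6, 0, 0]
    - [-2.6, 0, 0]
    - [-2.6, 0, 0]
    - [-2.6, 0, 0]
    - [-2.6, 0, 0]
    - [-2.7, -0.2, 0]
    - [0, 0, 0.4]
    - [0, 0, 0.4]
    - [0, 0, 0.4]
    - [0, 0, 0.4]
    - [0, 0, 0.4]
    - [0, 0, 0.4]
    - [0, 0, 0.4]
    - [0, 0, 0.4]
    - [0, 0, 0.4]
    - [0, 0, 0.4]
    - [0, 0, 0.4]
    - [0, 0, 0.4]
  angular:
    - [0, 0, 0]
    - [0, 0, 0]
    - [0, 0, 0]
    - [0, 0, 0]
    - [0, 0, 0]
    - [0, 0, 0]
    - [0, 0, 0]
    - [0, 0, 0]
    - [0, 0, -0.131]
    - [0, 0, -0.131]
    - [0, 0, -0.131]
    - [0, 0, -0.131]
    - [0, 0, -0.131]
    - [0, 0, -0.131]
    - [0, 0, -0.131]
    - [0, 0, -0.131]
    - [0, 0, -0.131]
    - [0, 0, -0.131]
    - [0, 0, -0.131]
    - [0, 0, -0.131]

```text
clock: 16.75
position: [0.5448, -0.0666, 0.2164]
ee_rot: [-0.175, -3.136, -0.0]
force: [0.9, -0.2, -0.6]
width: 0.436
gripper_force: 0.0
```

```bash
python3 - <<'E'
from go import *
plan(.5473,-.0672,.144,1.4526)
q=np.load("q.npy"); S=arm.get_image("side");T=arm.get_image("top")
from ov import overlay
overlay(q,S,T,"pics/ov3.png")
E
```

```text
t 16.75 pos [ 0.5448 -0.0666  0.2164] F [ 0.9 -0.2 -0.6] w 4.0 gf 0.0 tooly [0.111 0.994] toolx [-0.994  0.111] toolz [-0.001  0.    -1.   ]
delta now-axes cm [-0.26 -0.03  7.24]
turn [-0.0001 -0.0009  0.0065] delta new-axes [-0.25 -0.03  7.24] j7 1.65
turn [ 1.5000e-03 -1.0000e-04 -3.1351e+00] delta new-axes [0.25 0.03 7.24] j7 1.65
```

View pics/ov3.png

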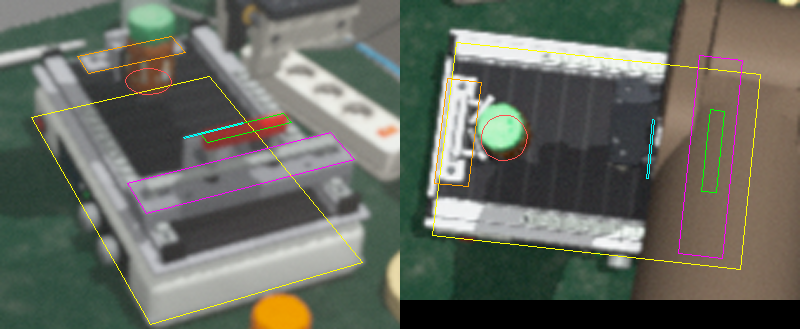

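The jar stands upright in front of the V, and the gripper is over the bar. Now I'll go down onto the bar and grip it.

>>> carry_out:
  claw: [4, 4, 4, 4, 4, 4, 4, 0.8, 0.8, 0.8, 0.8, 0.8, 0.8, 0.8]
  delta_pos:
    - [-0.2, 0, 1.5]
    - [0, 0, 1.5]
    - [0, 0, 1.5]
    - [0, 0, 1.2]
    - [0, 0, 0.8]
    - [0, 0, 0.6]
    - [0, 0, 0]
    - [0, 0, 0]
    - [0, 0, 0]
    - [0, 0, 0]
    - [0, 0, 0]
    - [0, 0, 0]
    - [0, 0, 0]
    - [0, 0, 0]
  angular:
    - [0, 0, 0]
    - [0, 0, 0]
    - [0, 0, 0]
    - [0, 0, 0]
    - [0, 0, 0]
    - [0, 0, 0]
    - [0, 0, 0]
    - [0, 0, 0]
    - [0, 0, 0]
    - [0, 0, 0]
    - [0, 0, 0]
    - [0, 0, 0]
    - [0, 0, 0]
    - [0, 0, 0]
  force: 25

```text
clock: 18.25
position: [0.5476, -0.0666, 0.1463]
ee_rot: [0.183, 3.136, 0.001]
force: [-1.6, 1.9, 6.2]
width: 0.146
gripper_force: 25.0
```

```bash
python3 go.py .5473 -.0672 .155 1.4526
```

```text
t 18.25 pos [ 0.5476 -0.0666  0.1463] F [-1.6  1.9  6.2] w 1.34 gf 25.0 tooly [0.117 0.993] toolx [-0.993  0.117] toolz [ 0.001  0.    -1.   ]
delta now-axes cm [ 0.02 -0.06 -0.87]
turn [0.0005 0.0006 0.0014] delta new-axes [ 0.02 -0.06 -0.87] j7 1.69
turn [-9.0000e-04  8.0000e-04 -3.1402e+00] delta new-axes [-0.02  0.06 -0.87] j7 1.69
```

>>> carry_out:
  claw: [0.8, 0.8, 0.8, 0.8, 0.8]
  delta_pos:
    - [0, 0, -0.2]
    - [0, 0, -0.2]
    - [0, 0, -0.1]
    - [0, 0, 0]
    - [0, 0, 0]
  angular:
    - [0, 0, 0]
    - [0, 0, 0]
    - [0, 0, 0]
    - [0, 0, 0]
    - [0, 0, 0]

```text
clock: 18.75
position: [0.5474, -0.0666, 0.1507]
ee_rot: [0.183, 3.136, 0.0]
force: [4.6, 2.4, -7.8]
width: 0.142
gripper_force: 25.0
```

>>> carry_out:
  claw: [0.8, 0.8, 0.8, 0.8]
  delta_pos:
    - [0, 0, -0.2]
    - [0, 0, -0.1]
    - [0, 0, 0]
    - [0, 0, 0]
  angular:
    - [0, 0, 0]
    - [0, 0, 0]
    - [0, 0, 0]
    - [0, 0, 0]

```text
clock: 19.15
position: [0.5474, -0.0666, 0.1538]
ee_rot: [0.183, 3.136, 0.0]
force: [3.7, 2.1, -9.2]
width: 0.143
gripper_force: 25.0
```

>>> carry_out:
  claw: [0.8, 0.8, 0.8]
  delta_pos:
    - [0, 0, -0.2]
    - [0, 0, 0]
    - [0, 0, 0]
  angular:
    - [0, 0, 0]
    - [0, 0, 0]
    - [0, 0, 0]

```text
clock: 19.45
position: [0.5474, -0.0666, 0.1558]
ee_rot: [0.183, 3.136, 0.0]
force: [3.6, 3.3, -10.3]
width: 0.143
gripper_force: 25.0
```

```bash
python3 - <<'E'
from go import *
q=np.load("q.npy"); x,y,a,c=q; s=arm.observe()
L=R.from_euler('z',-a).apply(s["position"]-[x,y,0]); print("bar in shaker frame",L.round(4),"q=",L[1]+.125)
t=R.from_euler('z',a).apply([0,-.125+.125,0])+[x,y,0]; plan(t[0],t[1],s["position"][2],np.pi/2+a)
E
```

```text
bar in shaker frame [-0.     -0.1185  0.1558] q= 0.006451611286260081
t 19.45 pos [ 0.5474 -0.0666  0.1558] F [  3.6   3.3 -10.3] w 1.31 gf 25.0 tooly [0.116 0.993] toolx [-0.993  0.116] toolz [ 0.  0. -1.]
delta now-axes cm [-0.02 11.85  0.  ]
turn [0.0002 0.     0.0015] delta new-axes [-0.   11.85  0.  ] j7 1.69
turn [-0.0000e+00  3.0000e-04 -3.1401e+00] delta new-axes [  0.   -11.85   0.  ] j7 1.69
```

>>> carry_out:
  claw: [0.8, 0.8, 0.8]
  delta_pos:
    - [0, 0.5, 0]
    - [0, 1, 0]
    - [0, 1, 0]
  angular:
    - [0, 0, 0]
    - [0, 0, 0]
    - [0, 0, 0]

```text
clock: 19.75
position: [0.5502, -0.0447, 0.1559]
ee_rot: [0.188, 3.136, -0.005]
force: [4.8, -5.9, -9.6]
width: 0.142
gripper_force: 25.0
```

>>> carry_out:
  claw: [0.8, 0.8, 0.8, 0.8, 0.8, 0.8, 0.8, 0.8]
  delta_pos:
    - [0, 1, 0]
    - [0, 1.2, 0]
    - [0, 1.2, 0]
    - [0, 1.2, 0]
    - [0, 1.2, 0]
    - [0, 1.2, 0]
    - [0, 1, 0]
    - [0, 0, 0]
  angular:
    - [0, 0, 0]
    - [0, 0, 0]
    - [0, 0, 0]
    - [0, 0, 0]
    - [0, 0, 0]
    - [0, 0, 0]
    - [0, 0, 0]
    - [0, 0, 0]

```text
clock: 20.55
position: [0.5607, 0.0372, 0.156]
ee_rot: [0.183, 3.134, -0.002]
force: [7.1, 1.4, -9.1]
width: 0.146
gripper_force: 25.0
```

```bash
cat > st.py <<'E'
from go import *
q=np.load("q.npy"); x,y,a,c=q; s=arm.observe(); Ri=R.from_euler('z',-a)
L=Ri.apply(s["position"]-[x,y,0]); print(round(s["clock"],2),"bar",(L*1000).round(1),"q",round((L[1]+.125)*1000,1),"Fshaker",Ri.apply(s["force"]).round(1),"w",round(s["width"]*9.18,2),"rot",s["ee_rot"].round(3))
E
python3 st.py
```

```text
20.55 bar [  1.  -13.9 156. ] q 111.1 Fshaker [ 6.9  2.2 -9.1] w 1.34 rot [ 1.830e-01  3.134e+00 -2.000e-03]
```

>>> carry_out:
  claw: [0.8, 0.8, 0.8, 0.8]
  delta_pos:
    - [-0.1, 0.6, 0]
    - [0, 0.4, 0]
    - [0, 0.2, 0]
    - [0, 0.1, 0]
  angular:
    - [0, 0, 0]
    - [0, 0, 0]
    - [0, 0, 0]
    - [0, 0, 0]

```text
clock: 20.95
position: [0.5621, 0.0479, 0.1557]
ee_rot: [0.186, 3.136, -0.004]
force: [5.3, -5.4, -10.3]
width: 0.142
gripper_force: 25.0
```

>>> carry_out:
  claw: [0.8, 0.8]
  delta_pos:
    - [0, 0.1, 0]
    - [0, 0.1, 0]
  angular:
    - [0, 0, 0]
    - [0, 0, 0]

```text
clock: 21.15
position: [0.5623, 0.0496, 0.1557]
ee_rot: [0.187, 3.136, -0.005]
force: [4.7, -5.3, -9.7]
width: 0.144
gripper_force: 25.0
```

>>> carry_out:
  claw: [0.8, 0.8]
  delta_pos:
    - [0, 0.1, 0]
    - [0, 0.1, 0]
  angular:
    - [0, 0, 0]
    - [0, 0, 0]

```text
clock: 21.35
position: [0.5626, 0.0516, 0.1557]
ee_rot: [0.187, 3.136, -0.005]
force: [4.2, -3.2, -11.2]
width: 0.142
gripper_force: 25.0
```

>>> carry_out:
  claw: [0.8, 0.8]
  delta_pos:
    - [0, 0.1, 0]
    - [0, 0.1, 0]
  angular:
    - [0, 0, 0]
    - [0, 0, 0]

```text
clock: 21.55
position: [0.5628, 0.0536, 0.1557]
ee_rot: [0.187, 3.136, -0.005]
force: [4.3, -4.8, -9.8]
width: 0.139
gripper_force: 25.0
```

```bash
python3 st.py
```

```text
21.55 bar [  1.2   2.6 155.7] q 127.6 Fshaker [ 4.8 -4.2 -9.8] w 1.28 rot [ 0.187  3.136 -0.005]
```

>>> carry_out:
  claw: [0.8, 0.8]
  delta_pos:
    - [0, 0.1, 0]
    - [0, 0.1, 0]
  angular:
    - [0, 0, 0]
    - [0, 0, 0]

```text
clock: 21.75
position: [0.5631, 0.0555, 0.1557]
ee_rot: [0.187, 3.136, -0.005]
force: [4.6, -4.4, -9.3]
width: 0.14
gripper_force: 25.0
```

>>> carry_out:
  claw: [0.8, 0.8]
  delta_pos:
    - [0, 0.1, 0]
    - [0, 0.1, 0]
  angular:
    - [0, 0, 0]
    - [0, 0, 0]

```text
clock: 21.95
position: [0.5634, 0.0575, 0.1558]
ee_rot: [0.187, 3.136, -0.005]
force: [4.3, -4.9, -10.3]
width: 0.145
gripper_force: 25.0
```

>>> carry_out:
  claw: [0.8, 0.8]
  delta_pos:
    - [0, 0.1, 0]
    - [0, 0.1, 0]
  angular:
    - [0, 0, 0]
    - [0, 0, 0]

```text
clock: 22.15
position: [0.5635, 0.0589, 0.1557]
ee_rot: [0.188, 3.136, -0.006]
force: [4.5, -7.3, -9.5]
width: 0.144
gripper_force: 25.0
```

>>> carry_out:
  claw: [0.8, 0.8]
  delta_pos:
    - [0, 0.1, 0]
    - [0, 0.1, 0]
  angular:
    - [0, 0, 0]
    - [0, 0, 0]

```text
clock: 22.35
position: [0.5636, 0.0598, 0.1556]
ee_rot: [-0.189, -3.136, 0.008]
force: [4.1, -9.2, -9.0]
width: 0.144
gripper_force: 25.0
```

```bash
python3 st.py
```

```text
22.35 bar [  1.2   8.9 155.6] q 133.9 Fshaker [ 5.2 -8.7 -9. ] w 1.32 rot [-0.189 -3.136  0.008]
```

The force rose at q ≈ 133.5 mm, which matches the predicted home contact. The bar started down in a notch at q ≈ 6.5 mm, so a notch should lie near 146.5 mm, giving about 13 mm of spring compression.

>>> carry_out:
  claw: [0.8, 0.8, 0.8, 0.8, 0.8, 0.8, 0.8, 0.8]
  delta_pos:
    - [0, 0.2, 0]
    - [0, 0.2, 0]
    - [0, 0.2, 0]
    - [0, 0.2, 0]
    - [0, 0.2, 0]
    - [0, 0.1, 0]
    - [0, 0, 0]
    - [0, 0, 0]
  angular:
    - [0, 0, 0]
    - [0, 0, 0]
    - [0, 0, 0]
    - [0, 0, 0]
    - [0, 0, 0]
    - [0, 0, 0]
    - [0, 0, 0]
    - [0, 0, 0]

```text
clock: 23.15
position: [0.565, 0.0705, 0.1556]
ee_rot: [-0.189, -3.136, 0.008]
force: [4.5, -9.6, -10.4]
width: 0.143
gripper_force: 25.0
```

```bash
python3 st.py
```

```text
23.15 bar [  1.3  19.7 155.6] q 144.7 Fshaker [  5.6  -9.  -10.4] w 1.32 rot [-0.189 -3.136  0.008]
```

>>> carry_out:
  claw: [0.8, 0.8, 0.8, 0.8]
  delta_pos:
    - [0, 0.1, 0]
    - [0, 0.1, 0]
    - [0, 0, 0]
    - [0, 0, 0]
  angular:
    - [0, 0, 0]
    - [0, 0, 0]
    - [0, 0, 0]
    - [0, 0, 0]

```text
clock: 23.55
position: [0.5652, 0.0722, 0.1556]
ee_rot: [-0.189, -3.136, 0.008]
force: [4.3, -9.7, -9.5]
width: 0.14
gripper_force: 25.0
```

>>> carry_out:
  claw: [0.8, 0.8, 0.8, 0.8]
  delta_pos:
    - [0, 0, 0.2]
    - [0, 0, 0.2]
    - [0, 0, 0.1]
    - [0, 0, 0]
  angular:
    - [0, 0, 0]
    - [0, 0, 0]
    - [0, 0, 0]
    - [0, 0, 0]

```text
clock: 23.95
position: [0.5652, 0.0723, 0.1506]
ee_rot: [-0.189, -3.136, 0.008]
force: [4.1, -9.4, -9.0]
width: 0.141
gripper_force: 25.0
```

```bash
python3 st.py
```

```text
23.95 bar [  1.3  21.4 150.6] q 146.4 Fshaker [ 5.2 -8.9 -9. ] w 1.3 rot [-0.189 -3.136  0.008]
```

>>> carry_out:
  claw: [0.8, 0.8, 0.8]
  delta_pos:
    - [0, 0, 0.1]
    - [0, 0, 0.1]
    - [0, 0, 0]
  angular:
    - [0, 0, 0]
    - [0, 0, 0]
    - [0, 0, 0]

```text
clock: 24.25
position: [0.5653, 0.0723, 0.1487]
ee_rot: [0.189, 3.136, -0.008]
force: [4.0, -10.4, -7.9]
width: 0.141
gripper_force: 25.0
```

>>> carry_out:
  claw: [0.8, 0.8, 0.8]
  delta_pos:
    - [0, 0, 0.1]
    - [0, 0, 0.1]
    - [0, 0, 0]
  angular:
    - [0, 0, 0]
    - [0, 0, 0]
    - [0, 0, 0]

```text
clock: 24.55
position: [0.5652, 0.0723, 0.1467]
ee_rot: [0.189, 3.136, -0.008]
force: [3.9, -9.6, -7.8]
width: 0.139
gripper_force: 25.0
```

```bash
python3 st.py
```

```text
24.55 bar [  1.4  21.5 146.7] q 146.5 Fshaker [ 5.  -9.1 -7.8] w 1.28 rot [ 0.189  3.136 -0.008]
```

>>> carry_out:
  claw: [0.8, 0.8, 0.8]
  delta_pos:
    - [0, 0, 0.1]
    - [0, 0, 0]
    - [0, 0, 0]
  angular:
    - [0, 0, 0]
    - [0, 0, 0]
    - [0, 0, 0]

```text
clock: 24.85
position: [0.5654, 0.0724, 0.1465]
ee_rot: [0.189, 3.135, -0.007]
force: [0.9, -9.9, -1.2]
width: 0.142
gripper_force: 25.0
```

>>> carry_out:
  claw: [0.8, 0.8, 0.8]
  delta_pos:
    - [0, 0, 0.1]
    - [0, 0, 0]
    - [0, 0, 0]
  angular:
    - [0, 0, 0]
    - [0, 0, 0]
    - [0, 0, 0]

```text
clock: 25.15
position: [0.5655, 0.0725, 0.1463]
ee_rot: [0.189, 3.135, -0.006]
force: [-1.5, -9.5, 7.8]
width: 0.144
gripper_force: 25.0
```

The bar bottomed at the same height as at the start (0.1463 m), so it is right down in the notch. I'll let go and lift away.

>>> carry_out:
  claw: [2, 3, 4, 4, 4, 4, 4, 4, 4, 4, 4, 4, 4, 4, 4, 4, 4, 4]
  delta_pos:
    - [0, 0, 0]
    - [0, 0, 0]
    - [0, 0, 0]
    - [0, 0, 0]
    - [0, 0, -1]
    - [0, 0, -2]
    - [0, 0, -3]
    - [0, 0, -4]
    - [0, 0, -4]
    - [0, 0, -2]
    - [0, -4, 0]
    - [0, -4, 0]
    - [0, -4, 0]
    - [0, -4, 0]
    - [0, -4, 0]
    - [0, -4, 0]
    - [0, -4, 0]
    - [0, 0, 0]
  angular:
    - [0, 0, 0]
    - [0, 0, 0]
    - [0, 0, 0]
    - [0, 0, 0]
    - [0, 0, 0]
    - [0, 0, 0]
    - [0, 0, 0]
    - [0, 0, 0]
    - [0, 0, 0]
    - [0, 0, 0]
    - [0, 0, 0]
    - [0, 0, 0]
    - [0, 0, 0]
    - [0, 0, 0]
    - [0, 0, 0]
    - [0, 0, 0]
    - [0, 0, 0]
    - [0, 0, 0]

```text
clock: 26.95
position: [0.5304, -0.2077, 0.3061]
ee_rot: [0.197, 3.135, -0.005]
force: [0.3, 0.3, 1.3]
width: 0.436
gripper_force: 0.0
```

```bash
python3 - <<'E'
from go import *
plan(.56,.07,.3)
q=np.load("q.npy"); q[3]=.1465; S=arm.get_image("side");T=arm.get_image("top")
from ov import overlay
overlay(q,S,T,"pics/ov4.png")
E
```

```text
t 26.95 pos [ 0.5304 -0.2077  0.3061] F [0.3 0.3 1.3] w 4.0 gf 0.0 tooly [0.125 0.992] toolx [-0.992  0.125] toolz [ 0.    -0.003 -1.   ]
delta now-axes cm [ 0.55 27.92  0.53]
```

View pics/ov4.png

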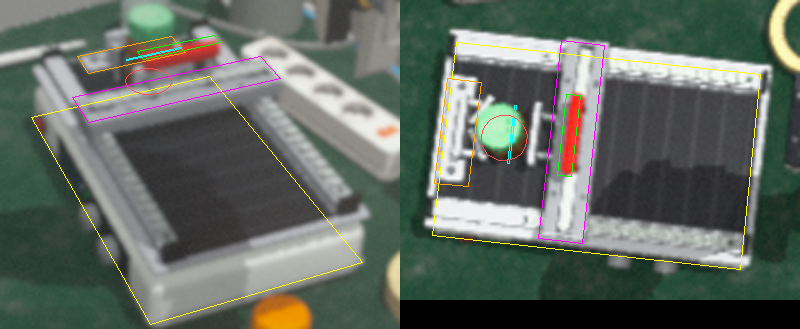

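The top view shows the bar about 2 px (~5 mm) further back than the model. I'll measure it before trusting the clamp.

```bash
python3 - <<'E'
from go import *
from scipy.optimize import least_squares
q=np.load("q.npy"); x,y,a,_=q
S=arm.get_image("side");T=arm.get_image("top")
for p,n in((S,"S"),(T,"T")):
    h=cv2.cvtColor(p["frame"],cv2.COLOR_RGB2HSV); m=cv2.inRange(h,(0,180,120),(6,255,255))|cv2.inRange(h,(174,180,120),(180,255,255))
    m=m[:]; k,lb,st,c=cv2.connectedComponentsWithStats(m)
    for i in range(1,k):
        if st[i,4]>60 and 260<c[i][0]<400 and 170<c[i][1]<260:
            print(n,c[i].round(1),st[i].tolist())
            for z in(.164,.170,.175):
                L=R.from_euler('z',-a).apply(atz(p,c[i],z)-[x,y,0]); print("  z",z,"x,q",L[0].round(4),(L[1]+.125).round(4))
    for l in("bar_grip","carriage_mid","pad","jar"):
        for r in arm.place_of(l,p)[:1 if l!="jar" else 5]:
            z={"bar_grip":.162,"carriage_mid":.084,"pad":.11,"jar":.086}[l]
            L=R.from_euler('z',-a).apply(atz(p,px(r["centre"]),z)-[x,y,0]); print("  ",l,round(r["conf"],2),"x,y",L.round(4)[:2])
big=np.hstack([cv2.resize(p["frame"][r:r+70,c:c+80],(400,350),interpolation=cv2.INTER_CUBIC) for p,r,c in((S,180,285),(T,180,245))])
cv2.imwrite("pics/fin.png",big[:,:,::-1])
E
```

```text
S [335.  202.4] [321, 199, 31, 9, 135]
  z 0.164 x,q -0.0021 0.146
  z 0.17 x,q -0.0061 0.1374
  z 0.175 x,q -0.0094 0.1302
   bar_grip 0.85 x,y [0.0067 0.0207]
   carriage_mid 0.81 x,y [-0.0004  0.0186]
   pad 0.61 x,y [0.008 0.083]
   jar 0.92 x,y [-0.0697 -0.3078]
   jar 0.89 x,y [-0.0032  0.0953]
   jar 0.69 x,y [-0.1124 -0.3912]
   jar 0.55 x,y [-0.0444 -0.3919]
   jar 0.16 x,y [0.0193 0.1148]
T [303.6 213.2] [300, 198, 8, 31, 142]
  z 0.164 x,q 0.0024 0.1436
  z 0.17 x,q 0.0017 0.1432
  z 0.175 x,q 0.0011 0.1428
   bar_grip 0.71 x,y [0.0059 0.0161]
   carriage_mid 0.8 x,y [-0.0029  0.0126]
   pad 0.75 x,y [-0.003   0.0847]
   jar 0.71 x,y [-0.0283 -0.2422]
   jar 0.68 x,y [0.0039 0.0918]
```

View pics/fin.png

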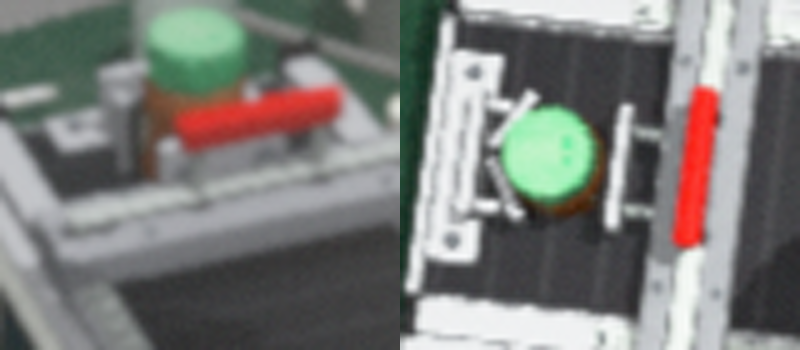

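The final picture shows the jar upright in the V with its cap at (550,155) in the crop. The pad has moved back towards the carriage: its gap to the bar shrank from 22 px to 15 px, about 12 mm of spring travel once parallax is allowed for. The bar is down, and the arm is clear.

```bash
python3 -c "
from cell import arm
print(arm.sign_off())"
```

```text
the job is handed in; nothing more can be done
None
```

The jar is upright on the mat, clamped home in the V with about 12 of the pad's 22 mm of spring travel used, the bar is right down in its notch, and the job was handed in at about 27 s with the arm clear; no verdict came back.

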